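# Close the vial carrier and present it to the contactless reader

### The job

Put the grey lid on the blue vial carrier, seated all round, and let go of it; then take the closed carrier by its body, lift it over the top of the metal screen (not round its ends) and bring it to the white tag reader with the black window, keeping it upright. Finish while still holding it: hovering still, level, about a centimetre above the window, centred on it and with its long side along the window's long side, lid still on. Nothing may touch the reader or the screen, and the tube rack, bottle and dishes stay where they are.

Things in the scene. Friction and masses are not known exactly. Their poses are not given: they have to be found in the camera images.
- carrier: open blue plastic carrier with eight vials fixed inside, 0.26 kg, on the table right of the screen. 90 (own x) x 50 (own y) x 60 mm high, walls 4 mm, mouth 82 x 42 mm; vial caps end 14 mm below the rim. Origin: centre of its underside, z up. Closed, grip it across its 50 mm width about 40 mm above its underside; the lid's handle then tops out at 83 mm.
- lid: loose grey lid, 0.06 kg, right way up on the table right of the screen. Origin: centre of its underside, z up. Going up: plug 10 mm deep, 76 x 36 mm (lower 5 mm: 72 x 32), plate 86 x 46 x 5 mm, orange handle bar 40 (own x) x 14 (own y) x 18 mm, top at 33 mm. Seated, its plate lies on the carrier's rim, its origin 50 mm above the carrier's; 3 mm play each side. Fits either way round.
- lid_handle (a point): middle of the lid's orange handle bar, 24 mm above the lid's underside; axes as the lid's.
- reader: fixed white tag reader, 120 (own x) x 84 (own y) x 30 mm high, on the table left of the screen, with a black window framed in green on top. Origin: centre of its underside; z up. Which of it and the warming plate stands nearer the robot varies.
- reader_window (a point): centre of the reader's window, at its top face, 30 mm above the table; the window is 98 (own x) x 60 (own y) mm, axes as the reader's.
- warmplate: fixed warming plate of the same footprint, 120 x 84 x 24 mm high, grey with a bare aluminium top: not the target. Origin: centre of its underside.
- screen: fixed upright metal screen with a blue top edge between the right and the left side of the table: 340 mm long (own x), 10 mm thick, 100 mm high, on a flat foot 60 mm wide (own y) and 6 mm high. Origin: centre of the foot's underside.
- rack: orange tube rack with capped tubes, 130 (own x) x 55 x 78 mm high, loose, leave alone. Origin: centre of its underside.
- medium: amber bottle with a red cap, 46 mm across, 110 mm high, loose, leave alone. Origin: centre of its underside.
- dishes: stack of round dishes, 56 mm across, 36 mm high, loose, leave alone. Origin: centre of its underside.
Things that resemble listed ones, but are neither listed nor needed, are in the scene too. Of the things like the carrier, leave any that is turquoise; of the rest the smaller one is meant.

How it is judged:
By the outcome, as a careful person would: the job done as asked, in the order asked, and still so for the second after the job is handed in, while the arm keeps its last pose, push and grip.
It also fails if it takes over 58 s, if anything falls off the work surface, if the arm or the gripper's body presses on something with over 40 N, if the wrist force passes 120 N, or if a joint passes its speed limit or range.

### The arm

A 6-joint arm with a two-finger parallel gripper is mounted at the origin on the work surface. World frame = base frame: x ahead of the robot, y to its left, z up, the work surface at z = 0. Lengths are in mm, angles in rad, forces in N, time in s.
With the tool pointing down it reaches from about 350 to 975 mm from the base axis. Payload 7.1 kg.
Tool frame: the origin (TCP) lies at the very end of the fingers, on their centre line; the grasp point (between the pads) lies 19 mm behind it (ctrl.tcp_to_grasp is the distance from the TCP to the grasp point, in mm); z points along the fingers, x is the direction in which the jaws open and shut, and the axes are right-handed (so a half turn about z gives the same grasp; the last joint's range is limited). The gripper opens to 88 mm and grips with 3 to 60 N. Pads are 20 mm wide; open, the fingers measure 115 mm over their backs; the gripper's body (75 mm by 178 mm) begins 61 mm behind the grasp point.
Start: joints at [-0.019, 0.423, 1.63, -0, 1.089, -0.019], TCP at [624.984, 0.026, 222.675] pointing down, gripper open.
Joint ranges: [-3, 3], [-0.9, 2.11], [0.09, 2.58], [-1.31, 4.45], [0.11, 2.69], [-2.54, 2.54]. Speed limits (rad/s): [2.39, 2.39, 3.01, 3.14, 3.14, 3.14].

### API

Orientations are given as a rotation vector (axis times angle).
In Python, from workcell import get_obs, viewer, ctrl, masks_of gives the robot as it stands. The module is installed in compiled form; this text tells all that it offers.
- The arm moves only by the shell command python3 -m inch 'ROWS'. ROWS is JSON, a list of rows, each an object of numbers: "tx", "ty", "tz": the shift along the tool's x, y, z in cm; "ax", "ay", "az": the turn, a rotation vector about the tool's x, y, z in degrees; "jaw": the opening, from 0 (shut) to 1 (fully open). In form: [{"tx": .., "ty": .., "tz": .., "ax": .., "ay": .., "az": .., "jaw": ..}, ...]. A call has 1 to 12 rows; each row shifts and turns the commanded pose from where the row before left it, along the tool's axes as they then stand; what a row does not reach is not made up. A row lasts 1/8 s, in which the tool goes at most 62.5 mm and 10.7 degrees, less where a joint would pass 70% of its speed; a pose out of reach is approached as far as the arm can. A call is refused whole if a number of a shift passes 6.25 or a number of a turn 10.7, either way. A call with a gripper value outside its range is refused whole. The fingers move at their own pace and stop on an object; the grip force is fixed at half the most. Time passes only in rows, so rows that do not move let the fingers close. It gives the time, the measured TCP pose, the force and the opening at its end, in the units of the state.
- get_obs(): the state, without advancing time (a new reading comes with each control period).
- viewer.get_image(name): name is "scene" or "side" or "wrist"; returns (picture, depth): 480x640x3 uint8, red, green, blue; 480x640 float32, mm along the optical axis (not along the pixel's ray), 0 where there is no reading.
- viewer.get_calibration(name): a dict with "fx", "fy", "cx", "cy" (pixels), "rvec" (rotation vector, rad) and "tvec" (3), from world to camera coordinates, as OpenCV has them. Camera axes: x right, y down, z forward; pixel columns grow to the right and rows downward; lengths in mm; the calibration is good to about 2 mm. The wrist camera is an equidistant fisheye: a pixel r from the principal point sees the ray r / f radians off the axis. A picture is of the moment at which its call begins: read the wrist's pose just before it. get_calibration takes no time and is no camera call; for the wrist camera it gives the pose at the moment of the call.
- ctrl.close_job(): hands the job in, once; it reports no verdict.
Trained networks look in the newest picture that a camera, given by its name, has taken for a name from the list of things; names that differ only in an ending like _2 or _b are one class to them, and where a whole thing is asked for, a point or a joint stands for the part that bears it (a point fixed in the world has none). Each returns a list of dicts, best first, with "score" (0 to 1); they miss things now and then, are a little off and sometimes report something else, mostly with a low value. They report only what shows in the picture. A call takes as long as a camera call. They do not tell look-alikes from the thing itself.
- masks_of(camera, thing): "pixels" (480x640 bool, what is visible of it) and "location" ([column, row] in pixels, amid what is visible of it).
The state is a dict: "t": time; "qpos": joint angles; "qvel": joint speeds; "joint_torque": joint torques, N m; "ee_pos": TCP position; "orientation": TCP orientation; "ft_force": force on the tool from outside, world axes, zero at the start; "moment": the same for the moment, N m; "width": finger opening in mm.
Only numpy, scipy, OpenCV 4.12 (cv2) and the standard library are available. Lean on these libraries where they do the work, as an engineer would, in place of code of your own. Each camera call takes 0.05 s, during which the arm holds its last target. There are 200 camera calls.

## Working session

There is one attempt and no reset: what is moved stays moved. The work goes in short steps, Python scripts to look and compute and a shell command to move; the robot and the scene stay as the last step left them, time stands still between calls to the robot, and variables do not carry over. Pictures are saved under pics/ and viewed, about 8 in all and at most 12, crops included, and the job is handed in when it is done.

```bash
mkdir -p pics; cat > h.py <<'E'
import numpy as np, cv2
from workcell import get_obs, viewer, ctrl, masks_of
def save(n,im): cv2.imwrite('pics/'+n,im[:,:,::-1])
def cloud(cam,depth,cal=None):
    c=cal or viewer.get_calibration(cam); R=cv2.Rodrigues(np.array(c['rvec'],float))[0]; t=np.array(c['tvec'],float).ravel()
    v,u=np.mgrid[0:480,0:640]; x=(u-c['cx'])/c['fx']; y=(v-c['cy'])/c['fy']
    if cam=='wrist':
        r=np.hypot(x,y)+1e-9; s=np.tan(np.minimum(r,1.5))/r; x,y=x*s,y*s
    P=np.stack([x*depth,y*depth,depth],-1)
    W=(P-t)@R; W[depth<=0]=np.nan; return W
def rect(W,m,zlo,zhi):
    p=W[m]; p=p[(p[:,2]>zlo)&(p[:,2]<zhi)]
    if len(p)<10: return None
    (c,s,a)=cv2.minAreaRect(p[:,:2].astype(np.float32)); 
    if s[0]<s[1]: s=s[::-1]; a+=90
    a=(a+90)%180-90
    return np.round([*c,*s,a,np.median(p[:,2]),len(p)],1)
E
python3 - <<'E'
from h import *
np.set_printoptions(suppress=True)
ims={}
for cam in ['scene','side']:
    im,d=viewer.get_image(cam); save(cam+'0.png',im); W=cloud(cam,d); np.save(cam+'W.npy',W)
    for th in ['carrier','lid','reader','warmplate','screen','rack','medium','dishes']:
        for r in masks_of(cam,th)[:4]:
            m=r['pixels'];z=W[m][:,2]
            zt=np.nanpercentile(z,97)
            print(cam,th,round(r['score'],2),np.round(r['location']),'ztop',round(zt,1),rect(W,m,zt-8,zt+6), 'all',rect(W,m,3,300))
o=get_obs();print(o)
E
```

```text
scene carrier 0.94 [263. 259.] ztop 64.5 [ 460.2 -221.1   95.3   48.6  -23.6   61.6  151. ] all [ 461.8 -222.6   98.5   49.9  -21.    46.9  708. ]
scene carrier 0.83 [156. 308.] ztop 86.5 [ 410.2 -524.   128.3   68.4  -14.6   84.2  341. ] all [ 372.2 -514.   208.7   68.4  -14.3   64.3 1696. ]
scene carrier 0.82 [202. 239.] ztop 90.8 [ 291.1 -307.8  129.4   81.2   70.6   88.1  363. ] all [ 248.7 -285.9  180.3  143.2  -20.4   66.2 1896. ]
scene lid 0.86 [319. 290.] ztop 36.9 [ 637.9 -169.    41.8   16.   -11.    34.9   73. ] all [ 631.8 -169.    98.9   46.1  -13.9   18.4  440. ]
scene reader 0.71 [413. 226.] ztop 36.8 [651.4 203.8 122.3  88.2 -10.1  32.9 744. ] all [ 652.6  204.7  124.8   90.1  -10.5   31.7 1046. ]
scene warmplate 0.87 [388. 192.] ztop 29.0 [456.3 275.8 118.2  82.4  18.1  24.8 160. ] all [455.4 275.5 123.   82.4  18.1  21.7 287. ]
scene warmplate 0.53 [350. 323.] ztop 82.3 [ 779.  -190.6  116.9   42.4   -3.9   79.7  444. ] all [ 766.4 -175.7  160.6   88.    -3.2   49.8 1653. ]
scene screen 0.76 [347. 240.] ztop 103.8 [550.    9.3 339.8  14.9  -4.2 102.  424. ] all [ 51
[... 1902 characters left out ...]
9 -388.6   59.9   53.2   77.4   36.4  376. ] all [ 597.8 -389.2   59.6   54.7   69.4   34.7  603. ]
{'t': 0.9, 'qpos': array([-0.01900205,  0.42307034,  1.62991328,  0.00000421,  1.08860831,
       -0.01901637]), 'qvel': array([ 0.00010486,  0.00097979, -0.00021804,  0.00013978,  0.00037579,
        0.0001192 ]), 'joint_torque': array([ -0.00213562, -54.45649624, -27.40493238,   0.06438535,
         0.01675136,  -0.0000268 ]), 'ee_pos': array([624.97589961,   0.02604925, 222.68836851]), 'orientation': array([-3.14158894, -0.00001943, -0.00000125]), 'ft_force': array([-0.03304428, -0.14452742,  0.32131267]), 'moment': array([ 0.01087686, -0.01506086, -0.0144926 ]), 'width': 87.73531110308078}
```

View pics/scene0.png

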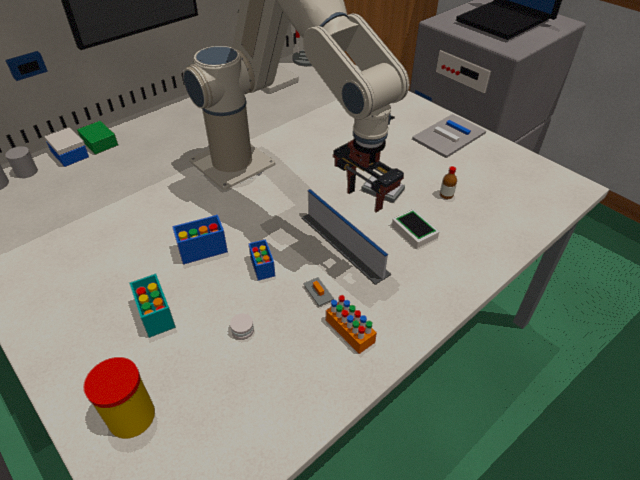

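View pics/side0.png

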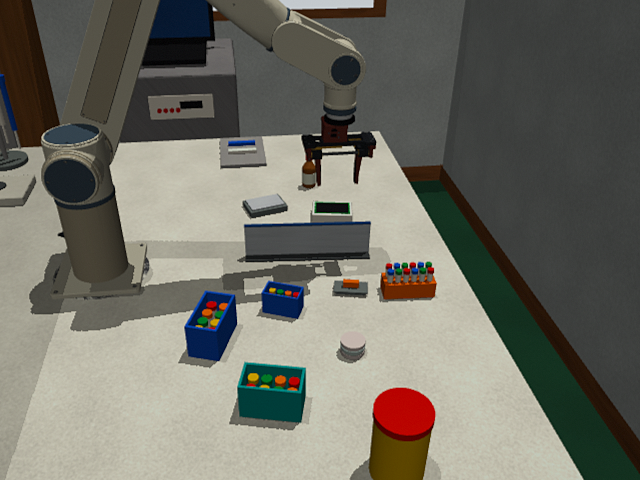

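Carrier candidates in scene: small blue (263,259), big blue (200,240) and turquoise (152,305). The small blue one fits: it isn't turquoise and measures about 91x50x60, against 130x78x86 for the big blue. There is one lid, at (319,290). The reader is at (415,227), white with a black window; the warming plate is at (388,190), and a grey pad at (448,135) is neither. Next I'll confirm in an enlarged crop.

```bash
python3 - <<'E'
import cv2
im=cv2.imread('pics/scene0.png'); c=im[160:360,120:480]; cv2.imwrite('pics/crop1.png',cv2.resize(c,(792,440),interpolation=cv2.INTER_CUBIC))
E
```

```text
(no output)
```

View pics/crop1.png

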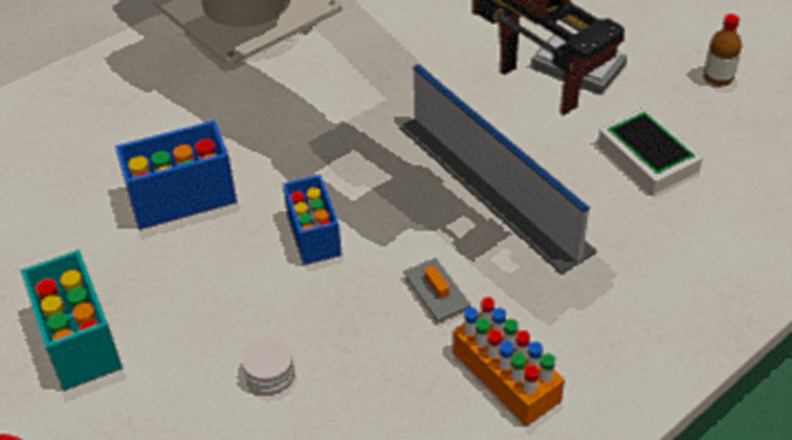

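```bash
python3 -m inch '[{"ty":4.25,"tx":0.2},{"ty":4.25,"tx":0.2},{"ty":4.25,"tx":0.2},{"ty":4.25,"tx":0.2},{"az":-10},{"az":-10},{"az":-10},{"az":-10},{"az":-10},{"az":-10},{"az":-10},{"az":-10}]'
```

```text
$[0]: bad value
```

The crop shows the small blue carrier at about (312,220), clearly smaller than the other blue one, and the lid with its orange handle at (437,285). The move was refused, probably because each row needs every key.

```bash
python3 -m inch '[{"tx":0.2,"ty":4.25,"tz":0,"ax":0,"ay":0,"az":0,"jaw":1},{"tx":0.2,"ty":4.25,"tz":0,"ax":0,"ay":0,"az":0,"jaw":1},{"tx":0.2,"ty":4.25,"tz":0,"ax":0,"ay":0,"az":0,"jaw":1},{"tx":0.2,"ty":4.25,"tz":0,"ax":0,"ay":0,"az":0,"jaw":1},{"tx":0,"ty":0,"tz":0,"ax":0,"ay":0,"az":-10,"jaw":1},{"tx":0,"ty":0,"tz":0,"ax":0,"ay":0,"az":-10,"jaw":1},{"tx":0,"ty":0,"tz":0,"ax":0,"ay":0,"az":-10,"jaw":1},{"tx":0,"ty":0,"tz":0,"ax":0,"ay":0,"az":-10,"jaw":1},{"tx":0,"ty":0,"tz":0,"ax":0,"ay":0,"az":-10,"jaw":1},{"tx":0,"ty":0,"tz":0,"ax":0,"ay":0,"az":-10,"jaw":1},{"tx":0,"ty":0,"tz":0,"ax":0,"ay":0,"az":-10,"jaw":1},{"tx":0,"ty":0,"tz":0,"ax":0,"ay":0,"az":-10,"jaw":1}]'
cat >> h.py <<'E'
def looks(cam,things,name=None,d=8):
    cal=viewer.get_calibration(cam); im,dep=viewer.get_image(cam); W=cloud(cam,dep,cal)
    if name: save(name,im)
    for th in things:
        for r in masks_of(cam,th)[:3]:
            m=r['pixels'].copy(); z=W[m][:,2]; zt=np.nanpercentile(z,95)
            print(cam,th,round(r['score'],2),np.round(r['location']),'top',round(zt,1),rect(W,m,zt-d,zt+6),'all',rect(W,m,3,300))
    return im,W
def pose():
    o=get_obs(); R=cv2.Rodrigues(o['orientation'])[0]
    print('t',round(o['t'],2),'p',np.round(o['ee_pos'],1),'xang',np.round(np.degrees(np.arctan2(R[1,0],R[0,0])),2),'zax',np.round(R[:,2],4),'f',np.round(o['ft_force'],1),'w',round(o['width'],1))
    return o,R
def go(p,xang=None):
    o,R=pose(); d=R.T@(np.array(p)-o['ee_pos'])/10; print('shift cm',np.round(d,2))
    if xang is not None: print('az',-(xang-np.degrees(np.arctan2(R[1,0],R[0,0]))))
E
python3 - <<'E'
from h import *
np.set_printoptions(suppress=True)
pose(); looks('wrist',['lid','carrier','reader'],'w1.png')
E
```

```text
t: 2.4
ee_pos: [633.0, -170.0, 222.6]
orientation: [-2.401, -2.026, 0.0]
ft_force: [-0.7, 0.2, 0.3]
width: 88.2
t 2.4 p [ 633.  -170.   222.6] xang 80.33 zax [-0.0001  0.     -1.    ] f [-0.7  0.2  0.3] w 88.2
wrist lid 0.81 [330. 207.] top 33.3 [ 637.2 -169.1   38.9   14.2  -12.    32.9  576. ] all [ 637.3 -169.    86.2   46.6  -12.2   15.3 3637. ]
wrist carrier 0.93 [24. 89.] top 80.4 [ 419.5 -491.5  121.4   19.4   -6.6   78.3  763. ] all [ 408.7 -493.8  132.6   58.3   12.4   47.4 4613. ]
wrist carrier 0.78 [246.  48.] top 60.5 [ 461.3 -220.7   90.3   51.4  -23.3   59.6 1522. ] all [ 461.  -220.6   91.    51.4  -23.2   45.7 6141. ]
wrist carrier 0.28 [619. 183.] top 32.0 [ 651.4  201.6  120.7   80.5   -8.8   30.7 3371. ] all [ 651.2  202.   120.5   80.8   -9.4   30.3 4347. ]
wrist reader 0.91 [617. 186.] top 32.0 [ 651.4  201.6  120.7   80.5   -8.8   30.7 3373. ] all [ 651.2  202.   120.5   80.8   -9.4   30.3 4356. ]
```

View pics/w1.png

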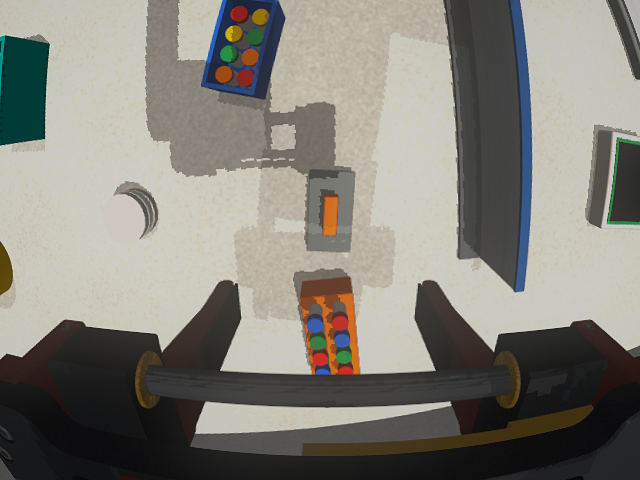

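The wrist view agrees with the scene cameras: lid at (330,207), carrier at (246,48), reader at (617,186). Next I'll descend on the lid handle, with the fingertips just above the plate.

```bash
python3 -m inch '[{"tx":0.16,"ty":0.4,"tz":4,"ax":0,"ay":0,"az":2.4,"jaw":1},{"tx":0,"ty":0,"tz":4.5,"ax":0,"ay":0,"az":0,"jaw":0.7},{"tx":0,"ty":0,"tz":4.5,"ax":0,"ay":0,"az":0,"jaw":0.5},{"tx":0,"ty":0,"tz":4,"ax":0,"ay":0,"az":0,"jaw":0.5},{"tx":0,"ty":0,"tz":1.5,"ax":0,"ay":0,"az":0,"jaw":0.5},{"tx":0,"ty":0,"tz":1.0,"ax":0,"ay":0,"az":0,"jaw":0.5},{"tx":0,"ty":0,"tz":0.9,"ax":0,"ay":0,"az":0,"jaw":0.5},{"tx":0,"ty":0,"tz":0,"ax":0,"ay":0,"az":0,"jaw":0.5}]'; python3 -c "
from h import *
go([637.2,-169.1,17.5],77.9)"
```

```text
t: 3.6
ee_pos: [637.5, -169.2, 19.0]
orientation: [2.448, 1.968, 0.001]
ft_force: [-0.7, -0.3, -0.3]
width: 43.7
t 3.6 p [ 637.5 -169.2   19. ] xang 77.58 zax [ 6.e-04 -1.e-04 -1.e+00] f [-0.7 -0.3 -0.3] w 43.7
shift cm [ 0.   -0.03  0.15]
az -0.31850103736165636
```

```bash
python3 -m inch '[{"tx":0,"ty":0,"tz":0.15,"ax":0,"ay":0,"az":0,"jaw":0.5},{"tx":0,"ty":0,"tz":0,"ax":0,"ay":0,"az":0,"jaw":0},{"tx":0,"ty":0,"tz":0,"ax":0,"ay":0,"az":0,"jaw":0},{"tx":0,"ty":0,"tz":0,"ax":0,"ay":0,"az":0,"jaw":0},{"tx":0,"ty":0,"tz":0,"ax":0,"ay":0,"az":0,"jaw":0},{"tx":0,"ty":0,"tz":0,"ax":0,"ay":0,"az":0,"jaw":0},{"tx":0,"ty":0,"tz":-1,"ax":0,"ay":0,"az":0,"jaw":0},{"tx":0,"ty":0,"tz":-3,"ax":0,"ay":0,"az":0,"jaw":0},{"tx":0,"ty":0,"tz":-4,"ax":0,"ay":0,"az":0,"jaw":0},{"tx":0,"ty":0,"tz":-4,"ax":0,"ay":0,"az":0,"jaw":0},{"tx":0,"ty":0,"tz":0,"ax":0,"ay":0,"az":5.4,"jaw":0},{"tx":0,"ty":0,"tz":0,"ax":0,"ay":0,"az":5.4,"jaw":0}]'; python3 - <<'E'
from h import *
go([461.2,-220.7,137],66.8); looks('wrist',['lid','carrier'],'w2.png',4)
E
```

```text
t: 5.1
ee_pos: [637.6, -169.2, 138.7]
orientation: [2.624, 1.725, 0.002]
ft_force: [0.0, 0.2, -1.3]
width: 13.7
t 5.1 p [ 637.6 -169.2  138.7] xang 66.62 zax [ 1.8e-03 -5.0e-04 -1.0e+00] f [ 0.   0.2 -1.3] w 13.7
shift cm [-11.72 -14.15   0.14]
az -0.1756586317529667
wrist lid 0.87 [328. 263.] top 154.9 [ 637.4 -170.    40.3   14.3  -22.4  154.3 2342. ] all [ 637.7 -170.1   86.6   46.5  -23.3  136.7 9829. ]
wrist carrier 0.88 [173.  56.] top 60.4 [ 462.  -221.    88.1   52.   -23.4   59.8 1948. ] all [  461.3  -220.8    90.2    52.1   -23.3    45.7 10124. ]
wrist carrier 0.69 [24.  5.] top 53.3 [ 318.9 -342.4   24.5    2.1   69.6   53.3   77. ] all [ 317.9 -344.5   80.3    3.3   70.4   24.5 1066. ]
```

View pics/w2.png

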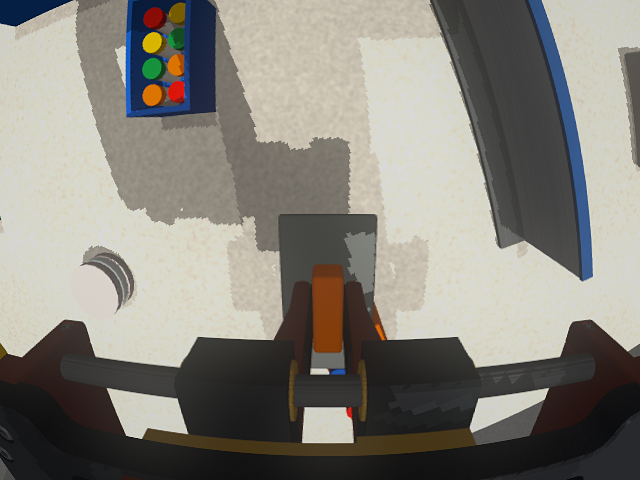

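The lid hangs straight in the grip, in line with the carrier. Next I'll move over the carrier.

```bash
python3 -m inch '[{"tx":-1.6,"ty":-2,"tz":0,"ax":0,"ay":0,"az":0,"jaw":0},{"tx":-2.5,"ty":-3,"tz":0,"ax":0,"ay":0,"az":0,"jaw":0},{"tx":-2.5,"ty":-3,"tz":0,"ax":0,"ay":0,"az":0,"jaw":0},{"tx":-2.5,"ty":-3,"tz":0,"ax":0,"ay":0,"az":0,"jaw":0},{"tx":-1.6,"ty":-2,"tz":0,"ax":0,"ay":0,"az":0,"jaw":0},{"tx":-1,"ty":-1.15,"tz":0,"ax":0,"ay":0,"az":-0.2,"jaw":0},{"tx":0,"ty":0,"tz":2,"ax":0,"ay":0,"az":0,"jaw":0},{"tx":0,"ty":0,"tz":2,"ax":0,"ay":0,"az":0,"jaw":0},{"tx":0,"ty":0,"tz":0,"ax":0,"ay":0,"az":0,"jaw":0},{"tx":0,"ty":0,"tz":0,"ax":0,"ay":0,"az":0,"jaw":0}]'; python3 - <<'E'
from h import *
go([461.2,-220.2,67],66.8)
for c,n in (('wrist','w3.png'),('scene',None)): looks(c,['lid','carrier'],n,4)
E
```

```text
t: 6.5
ee_pos: [461.6, -221.1, 97.7]
orientation: [2.619, 1.735, 0.0]
ft_force: [-0.8, 0.1, -0.4]
width: 13.4
t 6.5 p [ 461.6 -221.1   97.7] xang 67.04 zax [ 6.e-04 -3.e-04 -1.e+00] f [-0.8  0.1 -0.4] w 13.4
shift cm [ 0.06 -0.08  3.07]
az 0.23964618700640017
wrist lid 0.93 [324. 260.] top 113.8 [ 460.  -225.8   40.2   22.7  -22.   113.3 2358. ] all [ 461.7 -221.9   86.2   46.4  -22.8   95.7 9892. ]
wrist carrier 0.97 [ 23. 301.] top 74.0 [ 413.  -489.9   42.9    4.9  -16.8   74.3  318. ] all [ 407.9 -411.5  254.    84.8   80.8   39.1 4804. ]
wrist carrier 0.73 [330. 195.] top 60.7 [ 424.9 -205.3   50.    12.    66.8   60.   944. ] all [ 430.5 -207.7   50.6   25.2   66.8   46.4 3038. ]
wrist carrier 0.7 [104.  73.] top 86.8 [ 293.  -307.2  128.3   72.8   70.4   86.2 4974. ] all [  292.7  -308.2   130.6    73.     70.4    66.1 26443. ]
scene lid 0.56 [260. 249.] top 117.2 [ 462.6 -222.1   37.    14.   -22.8  116.7   49. ] all [ 422.7 -206.9  168.6   45.   -21.7   99.3  303. ]
scene carrier 0.9 [260. 266.] top 63.4 [ 463.1 -221.7   94.3   49.5  -23.2   62.2   80. ] all [ 462.6 -221.2   95.5   50.9  -23.    43.8  494. ]
scene carrier 0.59 [154. 305.] top 86.1 [ 410.6 -524.1  127.5   68.3  -14.7   85.1  288. ] all [ 371.1 -514.8  210.6   76.5  -14.6   64.  1743. ]
scene carrier 0.58 [202. 237.] top 89.8 [ 291.2 -307.7  125.6   79.6   70.2   89.1  232. ] all [ 245.7 -290.2  182.2  126.7  -20.2   66.2 1792. ]
```

```bash
python3 -m inch '[{"tx":0.08,"ty":-0.1,"tz":0.5,"ax":0,"ay":0,"az":0.3,"jaw":0},{"tx":0,"ty":0,"tz":0.8,"ax":0,"ay":0,"az":0,"jaw":0},{"tx":0,"ty":0,"tz":0.5,"ax":0,"ay":0,"az":0,"jaw":0},{"tx":0,"ty":0,"tz":0.4,"ax":0,"ay":0,"az":0,"jaw":0},{"tx":0,"ty":0,"tz":0.3,"ax":0,"ay":0,"az":0,"jaw":0},{"tx":0,"ty":0,"tz":0.2,"ax":0,"ay":0,"az":0,"jaw":0},{"tx":0,"ty":0,"tz":0,"ax":0,"ay":0,"az":0,"jaw":0}]'; python3 -c "
from h import *
go([461.2,-220.2,67])"
```

```text
t: 7.68
ee_pos: [460.4, -219.7, 70.1]
orientation: [-2.624, -1.727, 0.0]
ft_force: [0.1, 0.9, 0.2]
width: 13.9
t 7.67 p [ 460.4 -219.7   70.1] xang 66.7 zax [-1.e-04  1.e-04 -1.e+00] f [0.1 0.9 0.2] w 13.9
shift cm [-0.01  0.09  0.31]
```

```bash
python3 -m inch '[{"tx":0,"ty":0.05,"tz":0.2,"ax":0,"ay":0,"az":0,"jaw":0},{"tx":0,"ty":0,"tz":0.1,"ax":0,"ay":0,"az":0,"jaw":0},{"tx":0,"ty":0,"tz":0.05,"ax":0,"ay":0,"az":0,"jaw":0},{"tx":0,"ty":0,"tz":0,"ax":0,"ay":0,"az":0,"jaw":0}]'; python3 -c "
from h import *
pose();looks('wrist',['lid'],'w4.png',4)"
```

```text
t: 8.18
ee_pos: [461.0, -220.0, 67.3]
orientation: [2.624, 1.727, 0.0]
ft_force: [-1.7, 1.5, 6.2]
width: 13.7
t 8.18 p [ 461.  -220.    67.3] xang 66.7 zax [ 3.e-04 -2.e-04 -1.e+00] f [-1.7  1.5  6.2] w 13.7
wrist lid 0.9 [325. 264.] top 83.5 [ 462.6 -216.7   40.9   23.2  -22.5   82.9 2378. ] all [ 461.3 -221.2   87.2   47.6  -24.    65.4 9987. ]
wrist lid 0.39 [618. 158.] top 38.2 [514.8   7.2 268.6   5.3  -4.6  38.5 786. ] all [5.0970e+02 2.7000e+00 2.3600e+02 1.7350e+02 3.4500e+01 7.4000e+00
 1.5523e+04]
```

Lid top is at 83.5 (83 when seated), with 6 N of contact. Release and rise.

```bash
python3 -m inch '[{"tx":0,"ty":0,"tz":0,"ax":0,"ay":0,"az":0,"jaw":0.6},{"tx":0,"ty":0,"tz":0,"ax":0,"ay":0,"az":0,"jaw":0.6},{"tx":0,"ty":0,"tz":0,"ax":0,"ay":0,"az":0,"jaw":0.6},{"tx":0,"ty":0,"tz":-1,"ax":0,"ay":0,"az":0,"jaw":1},{"tx":0,"ty":0,"tz":-3,"ax":0,"ay":0,"az":0,"jaw":1},{"tx":0,"ty":0,"tz":-4,"ax":0,"ay":0,"az":0,"jaw":1},{"tx":0,"ty":0,"tz":-4,"ax":0,"ay":0,"az":0,"jaw":1},{"tx":0,"ty":0,"tz":0,"ax":0,"ay":0,"az":0,"jaw":1},{"tx":0,"ty":0,"tz":0,"ax":0,"ay":0,"az":0,"jaw":1}]'; python3 - <<'E'
from h import *
pose();im,W=looks('wrist',['lid','carrier'],'w5.png',4)
m=masks_of('wrist','lid')[0]['pixels']; p=W[m]; 
for lo,hi in ((60,70),(79,90)):
    q=p[(p[:,2]>lo)&(p[:,2]<hi)]; q=q[np.isfinite(q).all(1)]; A=np.c_[q[:,:2]-q[:,:2].mean(0),np.ones(len(q))]; s=np.linalg.lstsq(A,q[:,2],rcond=None)[0]; print('plane tilt mm/m',s[:2]*1000,'z',s[2],len(q))
cv2.imwrite('pics/w5c.png',cv2.resize(im[100:340,200:460,::-1],(650,600)))
E
```

```text
t: 9.4
ee_pos: [460.5, -219.8, 186.5]
orientation: [-2.624, -1.727, 0.0]
ft_force: [-0.6, 0.6, 0.0]
width: 87.9
t 9.4 p [ 460.5 -219.8  186.5] xang 66.7 zax [-2.e-04  1.e-04 -1.e+00] f [-0.6  0.6  0. ] w 87.9
wrist lid 0.92 [327. 229.] top 83.3 [ 461.3 -220.6   39.7   13.1  -23.6   83.   912. ] all [ 461.2 -220.8   86.    46.8  -23.2   65.2 5858. ]
wrist carrier 0.86 [ 58. 282.] top 82.0 [ 402.2 -522.1  106.1   71.2  -14.9   81.6 1117. ] all [ 433.5 -419.1  290.5  126.    77.8   59.2 8047. ]
wrist carrier 0.81 [327. 174.] top 61.2 [ 458.4 -219.4   84.7   50.4  -23.5   60.1  538. ] all [ 458.2 -219.3   85.3   50.4  -23.5   59.1  992. ]
wrist carrier 0.7 [155.  88.] top 86.9 [ 292.4 -308.9  131.7   72.9   70.2   86.3 3503. ] all [  292.4  -308.8   131.8    73.1    70.3    66.2 15576. ]
plane tilt mm/m [-0.05356677  0.01850641] z 65.06157146226235 4876
plane tilt mm/m [  0.27391744 -14.7095253 ] z 82.93995996697952 913
```

View pics/w5c.png

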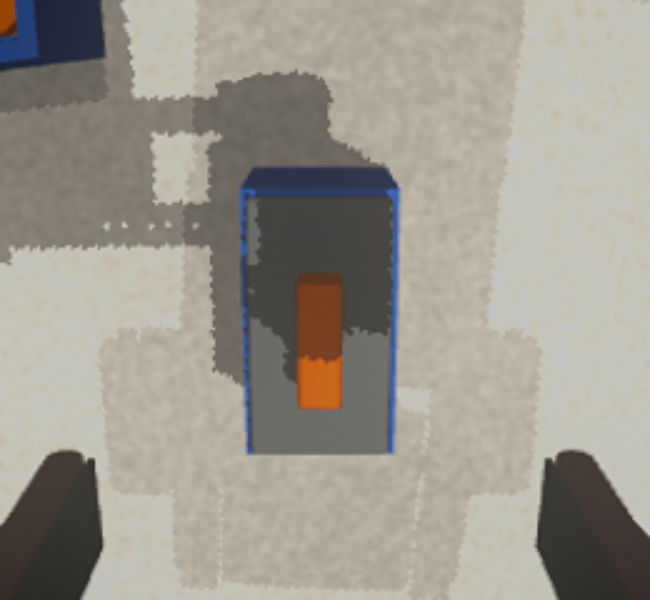

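The picture shows the lid evenly inside the carrier's rim. The plate is at z 65.06 with no tilt, so it is seated all round. Next I'll grip the body.

```bash
python3 -m inch '[{"tx":-0.06,"ty":0.1,"tz":3,"ax":0,"ay":0,"az":0,"jaw":1},{"tx":0,"ty":0,"tz":4.5,"ax":0,"ay":0,"az":0,"jaw":1},{"tx":0,"ty":0,"tz":4.5,"ax":0,"ay":0,"az":0,"jaw":1},{"tx":0,"ty":0,"tz":2.5,"ax":0,"ay":0,"az":0,"jaw":1},{"tx":0,"ty":0,"tz":1.5,"ax":0,"ay":0,"az":0,"jaw":1},{"tx":0,"ty":0,"tz":0.5,"ax":0,"ay":0,"az":0,"jaw":1},{"tx":0,"ty":0,"tz":0,"ax":0,"ay":0,"az":0,"jaw":1},{"tx":0,"ty":0,"tz":0,"ax":0,"ay":0,"az":0,"jaw":0},{"tx":0,"ty":0,"tz":0,"ax":0,"ay":0,"az":0,"jaw":0},{"tx":0,"ty":0,"tz":0,"ax":0,"ay":0,"az":0,"jaw":0},{"tx":0,"ty":0,"tz":0,"ax":0,"ay":0,"az":0,"jaw":0},{"tx":0,"ty":0,"tz":0,"ax":0,"ay":0,"az":0,"jaw":0}]'; python3 -c "
from h import *
go([461.2,-220.8,21])"
```

```text
t: 11.1
ee_pos: [461.8, -220.9, 21.9]
orientation: [2.624, 1.727, 0.0]
ft_force: [0.1, 1.9, 4.2]
width: 49.8
t 11.1 p [ 461.8 -220.9   21.9] xang 66.7 zax [ 4.e-04 -1.e-04 -1.e+00] f [0.1 1.9 4.2] w 49.8
shift cm [-0.01 -0.06  0.09]
```

```bash
python3 -m inch '[{"tx":0,"ty":0,"tz":-0.5,"ax":0,"ay":0,"az":0,"jaw":0},{"tx":0,"ty":0,"tz":-1.5,"ax":0,"ay":0,"az":0,"jaw":0},{"tx":0,"ty":0,"tz":-2.5,"ax":0,"ay":0,"az":0,"jaw":0},{"tx":0,"ty":0,"tz":-3,"ax":0,"ay":0,"az":0,"jaw":0},{"tx":0,"ty":0,"tz":-3,"ax":0,"ay":0,"az":0,"jaw":0},{"tx":0,"ty":0,"tz":-3,"ax":0,"ay":0,"az":0,"jaw":0},{"tx":0,"ty":0,"tz":-2,"ax":0,"ay":0,"az":0,"jaw":0},{"tx":0,"ty":0,"tz":-1,"ax":0,"ay":0,"az":0,"jaw":0},{"tx":0,"ty":0,"tz":-0.5,"ax":0,"ay":0,"az":0,"jaw":0},{"tx":0,"ty":0,"tz":0,"ax":0,"ay":0,"az":0,"jaw":0}]'; python3 -c "
from h import *
go([651,203,190]);looks('wrist',['lid','carrier'],'w6.png',4);looks('scene',['lid','carrier'],None,4)"
```

```text
t: 12.35
ee_pos: [461.3, -220.8, 191.5]
orientation: [-2.624, -1.727, 0.0]
ft_force: [0.2, 0.3, -3.2]
width: 50.0
t 12.35 p [ 461.3 -220.8  191.5] xang 66.7 zax [-4.e-04  2.e-04 -1.e+00] f [ 0.2  0.3 -3.2] w 50.0
shift cm [46.42  0.66  0.15]
wrist lid 0.92 [325. 310.] top 252.7 [ 460.2 -221.1   40.5   14.1  -23.   252.5 2466. ] all [  460.7  -221.6    87.6    48.1   -23.1   234.8 18599. ]
wrist carrier 0.94 [158.  85.] top 86.9 [ 292.6 -308.6  131.    72.8   70.4   86.3 3400. ] all [  292.7  -308.6   131.2    72.9    70.4    66.2 15133. ]
wrist carrier 0.79 [333. 224.] top 230.4 [ 460.2 -221.    90.9   50.6  -23.1  229.6 2531. ] all [ 459.2 -220.5   90.8   64.2  -25.6  220.9 6285. ]
wrist carrier 0.71 [ 62. 282.] top 82.0 [ 401.  -522.2  103.6   71.9  -14.3   81.6 1184. ] all [ 433.3 -424.7  277.2  126.2   77.4   59.3 8362. ]
scene lid 0.76 [256. 207.] top 254.9 [ 465.1 -223.3   28.4   14.   -24.5  254.6   50. ] all [ 467.1 -222.6   75.2   51.2  -29.1  237.2  380. ]
scene carrier 0.85 [152. 308.] top 86.1 [ 410.1 -524.1  129.    68.4  -14.8   85.2  279. ] all [ 373.7 -514.5  206.5   68.5  -14.8   64.2 1686. ]
scene carrier 0.8 [198. 238.] top 90.1 [ 292.1 -308.   129.6   78.7   70.3   89.   279. ] all [ 246.4 -291.6  179.   129.7  -19.7   66.3 1892. ]
scene carrier 0.64 [258. 223.] top 231.3 [ 498.7 -240.    48.4   13.7   52.5  231.2   44. ] all [ 407.  -211.3  206.    49.6  -16.1  202.8  408. ]
```

Held level with the lid on; the underside is about 170 mm up. Next I'll cross above the screen.

```bash
python3 -m inch '[{"tx":1.5,"ty":0,"tz":0,"ax":0,"ay":0,"az":0,"jaw":0},{"tx":3,"ty":0,"tz":0,"ax":0,"ay":0,"az":0,"jaw":0},{"tx":4.5,"ty":0,"tz":0,"ax":0,"ay":0,"az":0,"jaw":0},{"tx":5,"ty":0.1,"tz":0,"ax":0,"ay":0,"az":0,"jaw":0},{"tx":5,"ty":0.1,"tz":0,"ax":0,"ay":0,"az":0,"jaw":0},{"tx":5,"ty":0.1,"tz":0,"ax":0,"ay":0,"az":0,"jaw":0},{"tx":5,"ty":0.1,"tz":0,"ax":0,"ay":0,"az":0,"jaw":0},{"tx":5,"ty":0.1,"tz":0,"ax":0,"ay":0,"az":0,"jaw":0},{"tx":5,"ty":0.1,"tz":0,"ax":0,"ay":0,"az":0,"jaw":0},{"tx":4,"ty":0,"tz":0,"ax":0,"ay":0,"az":0,"jaw":0},{"tx":2.4,"ty":0,"tz":0,"ax":0,"ay":0,"az":0,"jaw":0},{"tx":1,"ty":0,"tz":0,"ax":0,"ay":0,"az":0,"jaw":0}]'; python3 -m inch '[{"tx":0,"ty":0,"tz":0,"ax":0,"ay":0,"az":-3,"jaw":0},{"tx":0,"ty":0,"tz":0,"ax":0,"ay":0,"az":-5,"jaw":0},{"tx":0,"ty":0,"tz":0,"ax":0,"ay":0,"az":-4,"jaw":0},{"tx":0,"ty":0,"tz":0,"ax":0,"ay":0,"az":-1.8,"jaw":0},{"tx":0,"ty":0,"tz":0,"ax":0,"ay":0,"az":0,"jaw":0},{"tx":0,"ty":0,"tz":0,"ax":0,"ay":0,"az":0,"jaw":0}]'; cat >look.py <<'E'
from h import *
import sys
go([651.5,203,63.5],80.5)
for c in ('wrist','scene','side'): looks(c,['lid','carrier','reader'] ,sys.argv[1]+c+'.png',4)
E
python3 look.py a
```

```text
t: 14.15
ee_pos: [650.5, 204.1, 191.2]
orientation: [-2.623, -1.729, 0.001]
ft_force: [0.5, -0.3, -3.4]
width: 49.7
t: 14.9
ee_pos: [650.6, 202.6, 191.7]
orientation: [-2.399, -2.028, 0.0]
ft_force: [-0.5, 0.3, -3.2]
width: 49.6
t 14.9 p [650.6 202.6 191.7] xang 80.43 zax [-1.e-04 -1.e-04 -1.e+00] f [-0.5  0.3 -3.2] w 49.6
shift cm [ 0.06  0.09 12.82]
az -0.0673447442814421
wrist lid 0.72 [326. 311.] top 252.9 [ 649.1  200.9   41.1   14.1   -9.8  252.7 2463. ] all [ 6.4930e+02  2.0100e+02  8.6900e+01  4.8400e+01 -9.3000e+00  2.3500e+02
  1.8568e+04]
wrist carrier 0.82 [335. 222.] top 230.5 [ 649.2  202.    90.8   50.1   -9.2  229.8 2156. ] all [ 641.8  221.7  102.5   45.6   19.8  219.2 5862. ]
wrist reader 0.85 [332. 176.] top 31.8 [ 612.9  212.5   83.6   41.    80.7   30.5 4243. ] all [ 612.5  212.9   84.7   41.2   80.    30.4 4446. ]
scene lid 0.56 [431. 173.] top 253.4 [664.4 197.3  17.   10.7 -84.5 252.3  23. ] all [671.2 198.   49.   44.   74.  237.8 183. ]
scene carrier 0.86 [422. 185.] top 233.1 [677.4 179.4  73.4  29.6  40.9 232.7  62. ] all [597.7 294.6 369.3 126.  -53.5 201
[... 379 characters left out ...]
0. ] all [ 648.   204.6  133.8   88.5   -9.7   31.8 1039. ]
side lid 0.63 [342. 148.] top 273.0 None all [693.  410.7 601.3  85.6  77.9 235.4 136. ]
side carrier 0.79 [327. 163.] top 228.3 [642.8 178.8  87.4  12.7  -8.  228.2  52. ] all [628.1 365.1 413.   88.6 -85.4 199.2 507. ]
side carrier 0.78 [271. 393.] top 83.1 [ 409.4 -524.8  123.5   75.4  -13.7   82.2  545. ] all [ 409.2 -525.2  124.2   77.2  -15.1   61.3 3486. ]
side carrier 0.58 [214. 325.] top 87.8 [ 290.9 -308.9  136.5   74.    70.4   87.2  390. ] all [ 273.2 -303.4  139.9  113.1   70.    64.4 2729. ]
side reader 0.56 [330. 210.] top 34.8 [648.8 200.  118.   89.8  -8.8  32.6 335. ] all [648.5 203.2 120.  100.2 -10.4  30.1 808. ]
```

View pics/awrist.png

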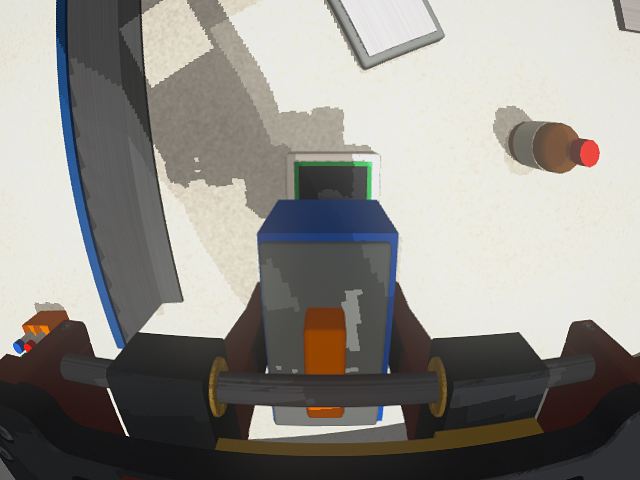

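Carrier is above the reader, lid on, with its window partly hidden at (333,180). I'll slide 9 cm outward for an unobstructed view of the whole reader.

```bash
python3 -m inch '[{"tx":0,"ty":2,"tz":0,"ax":0,"ay":0,"az":0,"jaw":0},{"tx":0,"ty":3.5,"tz":0,"ax":0,"ay":0,"az":0,"jaw":0},{"tx":0,"ty":3,"tz":0,"ax":0,"ay":0,"az":0,"jaw":0},{"tx":0,"ty":1.5,"tz":0,"ax":0,"ay":0,"az":0,"jaw":0},{"tx":0,"ty":0,"tz":0,"ax":0,"ay":0,"az":0,"jaw":0},{"tx":0,"ty":0,"tz":0,"ax":0,"ay":0,"az":0,"jaw":0}]'; python3 - <<'E'
from h import *
o,R=pose(); im,W=looks('wrist',['reader','lid','carrier'],'w8.png',4)
h=cv2.cvtColor(im,cv2.COLOR_RGB2HSV); g=(h[...,0]>45)&(h[...,0]<80)&(h[...,1]>130)&(np.abs(W[...,2]-31)<6)&(np.hypot(W[...,0]-651,W[...,1]-203)<80)
print('window',rect(W,g,20,40))
E
```

```text
t: 16.25
ee_pos: [748.4, 186.5, 191.3]
orientation: [-2.397, -2.029, 0.002]
ft_force: [-0.4, 0.1, -4.0]
width: 49.7
t 16.25 p [748.4 186.5 191.3] xang 80.5 zax [-1.2e-03 -1.0e-04 -1.0e+00] f [-0.4  0.1 -4. ] w 49.7
wrist reader 0.97 [333. 108.] top 31.8 [ 6.5210e+02  2.0640e+02  1.1930e+02  8.3900e+01 -9.4000e+00  3.0500e+01
  1.2708e+04] all [ 6.5210e+02  2.0640e+02  1.1940e+02  8.4300e+01 -9.3000e+00  3.0500e+01
  1.2787e+04]
wrist lid 0.84 [325. 309.] top 252.5 [ 746.2  185.    40.6   14.1   -9.3  252.3 2426. ] all [ 7.4680e+02  1.8470e+02  8.7600e+01  4.7000e+01 -9.7000e+00  2.3460e+02
  1.8331e+04]
wrist lid 0.22 [334. 111.] top 31.8 [ 6.5200e+02  2.0620e+02  1.1940e+02  8.3700e+01 -9.5000e+00  3.0500e+01
  1.2755e+04] all [ 6.5190e+02  2.0640e+02  1.1970e+02  8.4600e+01 -9.5000e+00  3.0500e+01
  1.2856e+04]
wrist carrier 0.56 [340. 223.] top 230.0 [ 746.6  186.    89.8   50.1   -9.4  229.4 2018. ] all [ 739.5  205.8  102.1   44.5   19.6  218.  5694. ]
window [ 651.8  206.1  105.1   67.5   -9.5   30.9 1441. ]
```

View pics/w8.png

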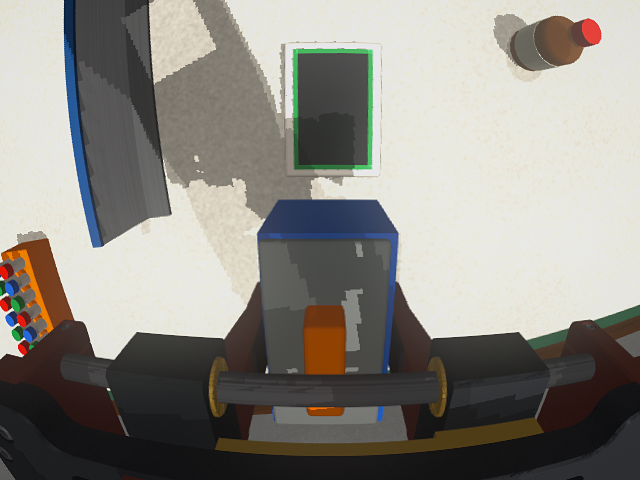

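```bash
python3 -m inch '[{"tx":0.1,"ty":-2,"tz":0,"ax":0,"ay":0,"az":0,"jaw":0},{"tx":0.1,"ty":-3.5,"tz":0,"ax":0,"ay":0,"az":0,"jaw":0},{"tx":0.1,"ty":-2.8,"tz":0,"ax":0,"ay":0,"az":0,"jaw":0},{"tx":0,"ty":-1.4,"tz":0,"ax":0,"ay":0,"az":0,"jaw":0},{"tx":0,"ty":0,"tz":1,"ax":0,"ay":0,"az":0,"jaw":0},{"tx":0,"ty":0,"tz":2.5,"ax":0,"ay":0,"az":0,"jaw":0},{"tx":0,"ty":0,"tz":2.5,"ax":0,"ay":0,"az":0,"jaw":0},{"tx":0,"ty":0,"tz":2.5,"ax":0,"ay":0,"az":0,"jaw":0},{"tx":0,"ty":0,"tz":1.5,"ax":0,"ay":0,"az":0,"jaw":0},{"tx":0,"ty":0,"tz":0.8,"ax":0,"ay":0,"az":0,"jaw":0},{"tx":0,"ty":0,"tz":0,"ax":0,"ay":0,"az":0,"jaw":0},{"tx":0,"ty":0,"tz":0,"ax":0,"ay":0,"az":0,"jaw":0}]'; sed -i 's/651.5,203,63.5\],80.5/652.9,205.3,62.5],80.6/' look.py; python3 look.py b | grep -v ' -[35]0[0-9]\| -52'
```

```text
t: 17.95
ee_pos: [654.8, 205.5, 84.6]
orientation: [2.397, 2.029, 0.002]
ft_force: [0.6, 0.4, -3.2]
width: 49.8
t 17.95 p [654.8 205.5  84.6] xang 80.5 zax [ 1.6e-03  5.0e-04 -1.0e+00] f [ 0.6  0.4 -3.2] w 49.8
shift cm [-0.06 -0.19  2.21]
az -0.10111399182116543
wrist carrier 0.94 [341. 224.] top 123.4 [ 653.4  204.9   90.8   50.3   -9.6  122.7 2181. ] all [6.532e+02 2.084e+02 9.910e+01 6.130e+01 2.900e+00 1.120e+02 5.936e+03]
wrist reader 0.85 [330. 179.] top 31.6 [ 612.5  212.6   83.5   40.7   80.2   30.3 5828. ] all [ 612.   212.7   84.1   40.7   79.6   30.2 6427. ]
wrist reader 0.6 [606. 150.] top 74.4 [608.5 400.9  38.4  13.9  -0.8  73.5 603. ] all [ 606.7  404.    46.4   24.9   -9.6   49.3 4384. ]
wrist reader 0.3 [342. 222.] top 123.3 [ 652.9  205.1   89.7   50.2   -9.4  122.6 1953. ] all [ 643.   219.9   99.    60.6   32.5  110.5 5681. ]
scene lid 0.69 [427. 205.] top 145.3 [669.2 200.6  14.2   8.9  70.8 144.8  18. ] all [656.8 265.3 194.7  45.9 -73.3 130.6 176. ]
scene carrier 0.9 [422. 216.] top 125.5 [692.1 190.6  56.4  27.3  52.6 124.8  49. ] all [662.2 184.3  98.7  49.9  21.1  93.4 403. ]
scene reader 0.73 [413. 230.] top 35.8 [652.9 202.  118.2  81.4  -9.7  33.5 343. ] all [652.2 199.6 122.1  83.   -6.6  31.4 755. ]
scene reader 0.3 [447. 192.] top 111.8 [610.2 417.3  15.8   8.5 -40.1 111.7  10. ] all [651.4 336.3 210.1  43.5 -62.7  35.5 203. ]
side carrier 0.84 [214. 328.] top 87.3 [ 291.1 -310.6  136.3   74.4   71.3   86.5  387. ] all [ 290.7 -310.2  138.2   75.6   70.    64.3 2691. ]
side carrier 0.83 [334. 198.] top 120.2 [647.2 178.1  81.7  19.6  -9.6 120.2  47. ] all [647.1 180.2  86.7  22.7  -8.7  90.8 436. ]
side reader 0.91 [330. 211.] top 35.0 [647.5 196.4 118.5  82.8  -9.8  33.1 304. ] all [648.1 198.5 119.4  90.  -10.4  30.1 743. ]
```

```bash
python3 -m inch '[{"tx":0.04,"ty":-0.17,"tz":0.4,"ax":0,"ay":0,"az":-0.1,"jaw":0},{"tx":0,"ty":0,"tz":0.6,"ax":0,"ay":0,"az":0,"jaw":0},{"tx":0,"ty":0,"tz":0.6,"ax":0,"ay":0,"az":0,"jaw":0},{"tx":0,"ty":0,"tz":0.4,"ax":0,"ay":0,"az":0,"jaw":0},{"tx":0,"ty":0,"tz":0.2,"ax":0,"ay":0,"az":0,"jaw":0},{"tx":0,"ty":0,"tz":0,"ax":0,"ay":0,"az":0,"jaw":0},{"tx":0,"ty":0,"tz":0,"ax":0,"ay":0,"az":0,"jaw":0},{"tx":0,"ty":0,"tz":0,"ax":0,"ay":0,"az":0,"jaw":0}]'; python3 look.py c | grep -v ' -[35]0[0-9]\| -52'; python3 - <<'E'
import cv2
a=cv2.imread('pics/cside.png')[120:260,240:440]; b=cv2.imread('pics/cscene.png')[150:290,330:530]
cv2.imwrite('pics/cc.png',cv2.resize(cv2.hconcat([a,b]),(800,280),interpolation=cv2.INTER_CUBIC))
E
```

```text
t: 19.55
ee_pos: [652.6, 206.1, 61.9]
orientation: [2.396, 2.032, 0.001]
ft_force: [0.3, -0.6, -4.2]
width: 50.0
t 19.55 p [652.6 206.1  61.9] xang 80.6 zax [ 4.e-04  1.e-04 -1.e+00] f [ 0.3 -0.6 -4.2] w 50.0
shift cm [-0.07  0.04 -0.06]
az -0.0028651164568884724
wrist lid 0.79 [323. 312.] top 123.1 [ 650.3  204.4   41.3   14.1   -8.7  122.9 2476. ] all [ 6.5120e+02  2.0440e+02  8.7800e+01  4.7600e+01 -9.0000e+00  1.0520e+02
  1.8413e+04]
wrist carrier 0.6 [340. 222.] top 100.7 [ 651.   205.3   90.3   50.4   -9.4  100.  2152. ] all [ 641.   219.5   98.9   64.    35.    88.9 5920. ]
wrist reader 0.7 [332. 188.] top 31.6 [ 625.1  210.6   84.1   65.5   80.5   30.3 6016. ] all [ 624.9  210.6   84.4   65.8   80.5   30.1 6739. ]
wrist reader 0.62 [ 42. 205.] top 71.1 [628.    7.   67.1   5.3  -5.6  71.6 966. ] all [ 5.6920e+02  7.5100e+01  2.9230e+02  1.3210e+02 -4.4000e+00  1.8400e+01
  2.6802e+04]
scene lid 0.74 [418. 220.] top 102.1 [691.7 191.8  54.3  20.4  57.4 102.1  47. ] all [650.3 216.3 124.2 109.6 -50.9  67.9 452. ]
scene lid 0.5 [424. 211.] top 122.2 [668.  201.7  14.3   9.4 -87.2 122.8  15. ] all [677.3 198.9  47.7  45.4  61.3 107.  172. ]
scene carrier 0.77 [418. 222.] top 101.4 [688.  189.7  57.1  28.5  45.7 101.6  38. ] all [658.8 184.8 101.6  50.9  21.   70.2 388. ]
scene reader 0.89 [411. 234.] top 35.9 [654.7 203.5 117.6  82.6  -8.7  33.9 211. ] all [653.9 202.4 120.1  85.2  -8.2  29.6 627. ]
side lid 0.66 [328. 187.] top 145.1 None all [641.8 168.8  88.6  83.   78.3 105.6  81. ]
side carrier 0.6 [327. 199.] top 94.9 [645.2 178.8  82.6  17.3  -7.9  94.2  41. ] all [645.9 182.2  84.1  29.6 -16.8  65.7 398. ]
```

View pics/cc.png

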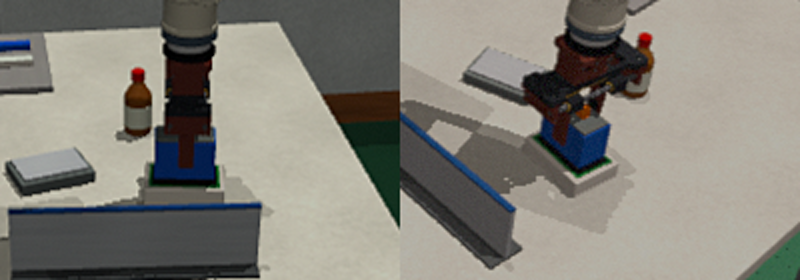

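View pics/cwrist.png

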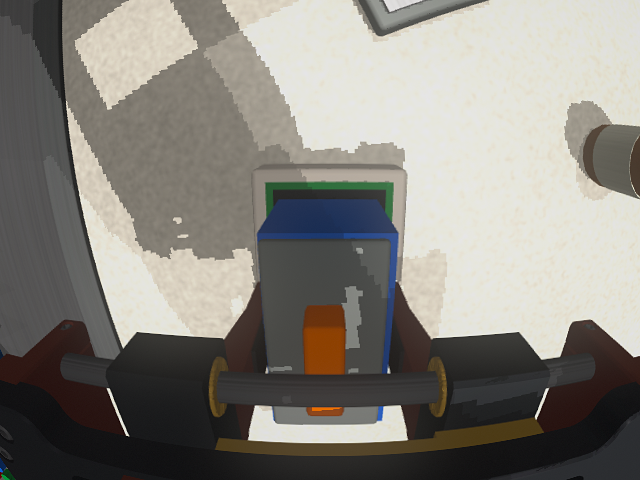

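Hovering at (651,205.3) against the reader's (652,206.2), underside about 40 mm and lid on. I'll let it settle, then hand in.

```bash
python3 -m inch '[{"tx":0,"ty":0,"tz":0,"ax":0,"ay":0,"az":0,"jaw":0},{"tx":0,"ty":0,"tz":0,"ax":0,"ay":0,"az":0,"jaw":0}]'; python3 -c "
from h import *
o,R=pose(); print(np.abs(o['qvel']).max()); print(ctrl.close_job())"
```

```text
t: 20.4
ee_pos: [652.5, 206.0, 61.7]
orientation: [2.396, 2.032, -0.0]
ft_force: [-0.3, -0.4, -3.2]
width: 49.7
t 20.4 p [652.5 206.   61.7] xang 80.6 zax [-0. -0. -1.] f [-0.3 -0.4 -3.2] w 49.7
0.0013813767797694297
the job is handed in; nothing more can be done
None
```

I put the lid on the small blue carrier, released it, then gripped the carrier by its body and lifted it over the screen with about 170 mm under its base. It was handed in at 20.4 s, held still above the reader.

- **Lid:** after release the plate was level at 65.06 mm above the table, against 65 mm when fully seated. At the end the handle top was still 83 mm above the carrier's underside.
- **Hover:** the carrier's underside was at about 40 mm, some 10 mm above the window. It was level, held at 49.7 mm grip width and still, with no sign of contact; the wrist carried only the load's weight, about 3 N.
- **Centring:** the wrist camera put the carrier about 1.3 mm off the window's centre, with matching angles (−9.4° against −9.5°). The scene and side cameras placed the reader about 2.5 mm lower in y than the wrist camera did. I aimed between the two, so centring is certain only to about 2 mm.
- **Other objects:** no planned path came near the rack, bottle or dishes. I did not measure their positions again at the end.

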